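# Clamp the readout board and hold the sensor rod at its mark

## Robot

A 7-joint arm with a two-finger parallel gripper is mounted at the origin on the work surface. World frame = base frame: x ahead of the robot, y to its left, z up, the work surface at z = 0. Lengths are in m, angles in rad, forces in N, time in s.
With the tool pointing down it reaches from about 0.375 to 0.925 m from the base axis. Payload 3.1 kg.
Tool frame: the origin (TCP) lies between the finger pads; the fingertips stand 19 mm ahead of it and the grasp point (between the pads) is the TCP; z points along the fingers, y is the line along which they close (so a half turn about z gives the same grasp; the last joint's range is limited). The gripper opens to 85 mm and grips with 20 to 120 N. Pads are 22 mm wide; open, the fingers measure 114 mm over their backs; the gripper's body (76 mm by 85 mm) begins 54 mm behind the grasp point. The pads swing forward as they close: fully open they stand 13 mm farther back than shut.
Start: joints at [-1.239, 0.383, 0.044, 1.598, -0.018, 1.161, -0.05], TCP at [0.271, 0.591, 0.25] pointing down, gripper open.
Joint ranges: [-2.61, 2.61], [-0.41, 2.15], [-1.48, 1.57], [0, 2.5], [-1.57, 4.71], [0.05, 1.97], [-2.85, 2.85]. Speed limits (rad/s): [2.79, 2.79, 3.14, 3.14, 3.14, 3.14, 3.14].

## Interface

Orientations are given as a unit quaternion [x, y, z, w].
In Python, from bench import move_ptp, movel, move_j, move_gripper, pause, inverse_kinematics, read_camera, camera_params, MotionError, sign_off, look_for, tip_of, read_time_s, read_qpos, read_joint_vel, read_effort, read_eef_pos, read_tcp_rot, read_ft_force, read_ft_torque, read_finger_gap, read_grasp_force gives the robot as it stands. Calls block until the motion is done:
- move_ptp(position, orientation): joint-space move of the TCP to a pose.
- movel(position, orientation=None, speed=0.15): straight line of the TCP; orientation=None keeps the orientation; speed is the mean speed in m/s.
- move_j(angles): joint-space move.
- move_gripper(opening, effort=None): finger opening in m; effort is the grip in N (None keeps the last); returns when the fingers have stopped.
- pause(seconds).
- inverse_kinematics(position, orientation): joint angles nearest the present ones, or None.
- read_camera(name): name is "side" or "top" or "wrist"; returns the picture (400x640x3 uint8, red, green, blue); there is no depth.
- camera_params(name): a dict with "K" (3x3 intrinsics, pixels), "dist_coeffs" ([k1, k2, p1, p2, k3] as OpenCV has them; the pictures are not rectified), "camera_from_world" (4x4, takes a point from world to camera coordinates). Camera axes: x right, y down, z forward; pixel columns grow to the right and rows downward; lengths in m; the calibration is good to about 2 mm. A picture is of the moment at which its call begins: read the wrist's pose just before it. camera_params takes no time and is no camera call; for the wrist camera it gives the pose at the moment of the call.
A pose or a line that the arm cannot do raises MotionError and nothing moves.
- sign_off(): hands the job in; it is judged then, once.
Trained networks look in the newest picture that a camera, given by its name, has taken for a name from the list of things; names that differ only in an ending like _2 or _b are one class to them, and where a whole thing is asked for, a point or a joint stands for the part that bears it (a point fixed in the world has none). Each returns a list of dicts, best first, with "confidence" (0 to 1); they miss things now and then, are a little off and sometimes report something else, mostly with a low value. They report only what shows in the picture. A call takes as long as a camera call.
- look_for(camera, name): "at" ([column, row] in pixels, amid what is visible of it).
- tip_of(camera, name): "at" ([column, row] in pixels: a listed point, or the origin of a listed thing).
Readings, each from a call of its own:
- read_time_s(): time.
- read_qpos(): joint angles.
- read_joint_vel(): joint speeds.
- read_effort(): joint torques, N m.
- read_eef_pos(): TCP position.
- read_tcp_rot(): TCP orientation.
- read_ft_force(): force on the tool from outside, world axes, zero at the start.
- read_ft_torque(): the same for the moment, N m.
- read_finger_gap(): finger opening in m.
- read_grasp_force(): force on a finger pad.
Only numpy, scipy, OpenCV 4.12 (cv2) and the standard library are available. Lean on these libraries where they do the work, as an engineer would, in place of code of your own. Each camera call takes 0.05 s, during which the arm holds its last target. There are 200 camera calls.

## Task

Calibrate the sprung position sensor on the electronics bench: first swing the red-knobbed lever of the test socket down until it is fully shut, so that the readout board is clamped. Then pull the sensor's rod out by its black grip, against its spring, until the yellow pointer stands over the middle of the red length mark, and keep it held still there: the program finishes with the gripper still holding the rod at the mark. Leave everything else on the bench where it is.

Things in the scene. Friction and masses are not known exactly. Their poses are not given: they have to be found in the camera images.
- sensor: Fixed sprung position sensor on a blue base plate (310 x 105 x 10 mm): an aluminium barrel 28 mm in diameter and 132 mm long, lying level in two clamps, its axis 60 mm above the bench. Origin: on the bench, straight under the barrel's open mouth, where the rod comes out. Its x axis runs back along the barrel; the rod pulls out along -x, level, roughly towards the robot; z is up. It stands either left or right on the bench, the lever socket on the other side.
- rod (a joint): How far the sensor's telescoping rod is pulled out, m: 0 = fully in (as at the start), up to 0.11. An inner spring pulls it back in: 2.7 N at 0, rising 0.9 N per 10 mm; let go, it returns to 0.
- rod_grip (a point): Centre of the rod's black ribbed hand grip: a level cylinder 20 mm in diameter and 44 mm long on the rod's axis, 60 mm above the bench, free on both sides and above, with an orange flange 34 mm in diameter and 6 mm thick on its outer end (starting 22 mm from this point), against which fingers can also pull. It moves with the rod; its axes are those of the sensor.
- pointer_tip (a point): Lower tip of the yellow pointer (3 mm thick along the rod), an arm that moves with the rod and reaches 47 mm to the sensor's +y side, then down to 23 mm above the bench, over a white scale strip. With the rod in it is 15 mm before the barrel's mouth; it is always 53 mm nearer the barrel than the grip's centre, so it moves exactly as far as the grip.
- mark: Red length mark lying across the white scale strip on the sensor's base: 10 mm along the rod, 30 mm across, top 21 mm above the bench, just under the pointer's path. Origin: middle of its underside; axes parallel to the sensor's. It is set in a different place each time, 45 to 80 mm of pull from the pointer's start.
- socket: Fixed test socket for a small readout board: grey foot 90 x 64 x 8 mm, blue block 72 x 50 mm with its top 24 mm above the bench, green board lying in it. Origin: on the bench under the block's centre. The lever's hinge is at its +x end; the shut lever points along -x (roughly towards the robot); z is up.
- lever (a joint): Angle of the socket's clamp lever, rad: 0 = fully shut (lying level over the board), 1.45 = widest open (standing up). A stiff hinge (0.15 N m): it stays where it is left.
- lever_hinge (a point): Hinge axis of the lever, at its middle, 48 mm above the bench; it runs along the socket's y axis.
- lever_knob (a point): Centre of the lever's red end knob: a cylinder 18 mm in diameter and 24 mm long whose axis is parallel to the hinge, so flat ends face the socket's +y and -y sides and can be pinched from above. 100 mm from the hinge; when shut it is 48 mm above the bench, 29 mm clear of the blue block's front, with free space on either side; when the lever is open it stands higher and farther back.
- jar: Bystander, loose, to be left alone: small amber jar, 48 mm across, 60 mm high. Origin: centre of its underside.
- screwdriver: Bystander, loose, to be left alone: red-handled screwdriver, 170 mm, lying between sensor and socket.
- multimeter: Bystander, loose, to be left alone: yellow hand multimeter, 150 x 75 x 30 mm, lying flat. Origin: centre of its underside.
- spool: Bystander, loose, to be left alone: grey solder spool, 54 mm across, 40 mm high, standing on its flange. Origin: centre of its underside.
- mug: Bystander, loose, to be left alone: blue mug, 76 mm across, 85 mm high. Origin: centre of its underside.
- spare_board: Bystander, loose, to be left alone: spare green circuit board, 60 x 35 x 5 mm, lying beside the lever socket (about 65 mm from the socket's centre, on its left as seen along the socket's x axis). Origin: centre of its underside.
- parts_tray: Bystander, loose, to be left alone: grey divided parts tray, 130 x 90 x 25 mm. Origin: centre of its underside.

How it is judged:
On the way, in this order (a step that is already met when the one before it is completed fails the run):
1. the socket's lever is swung fully shut (value of joint lever below 0.08 rad), for 0.2 s.
2. the rod is pulled out until the pointer stands over the red mark, held by the fingers (value of joint lever below 0.08 rad and x of pointer_tip in the frame of mark between -0.005 and 0.005 m and contact force between the fingers and rod above 2 N), for 0.5 s.
At the end, for the whole second after the job is handed in: The lever is shut (within 0.08 rad), the pointer's tip is within 5 mm of the red mark's middle along the rod (over the 10 mm wide mark), still (under 10 mm/s), and the fingers are holding the rod there (over 2 N of contact), through the last second (all of step 2 and velocity of joint rod between -0.01 and 0.01 m/s); the arm keeps its last pose, push and grip.
It fails at once if the rod is pulled out while the socket's lever is still open (value of joint rod above 0.02 m and value of joint lever above 0.2 rad).
It fails at once if a bystander is shifted by more than 30 mm (distance of any of jar, screwdriver, multimeter, spool, mug, spare_board, parts_tray from where it was at the start of the episode above 0.03 m).
It also fails if it takes over 46 s, if anything falls off the work surface, if the arm or the gripper's body presses on something with over 40 N, if the wrist force passes 120 N, or if a joint passes its speed limit or range.

## Working session

There is one attempt and no reset: what is moved stays moved. The work goes in short steps, each a Python script; the robot and the scene stay as the last script left them, time stands still between calls to the robot, and variables do not carry over. Pictures are saved under pics/ and viewed, at most 10 in all, crops included, and the job is handed in when it is done.

```bash
mkdir -p pics
cat > h.py <<'E'
from bench import *
import numpy as np, cv2
def ray(cam,px,P=None):
    P=P or camera_params(cam);K=np.array(P["K"]);d=np.array(P["dist_coeffs"]);T=np.array(P["camera_from_world"])
    n=cv2.undistortPoints(np.array([[px]],float),K,d)[0,0]
    R=T[:3,:3];return -R.T@T[:3,3],R.T@np.array([n[0],n[1],1.])
def atz(cam,px,z,P=None):
    o,r=ray(cam,px,P);return o+r*(z-o[2])/r[2]
def proj(cam,p,P=None):
    P=P or camera_params(cam);T=np.array(P["camera_from_world"])
    return cv2.projectPoints(np.array([p],float),cv2.Rodrigues(T[:3,:3])[0],T[:3,3],np.array(P["K"]),np.array(P["dist_coeffs"]))[0][0,0]
def tri(obs):
    A=np.zeros((3,3));b=np.zeros(3)
    for c,px in obs:
        o,r=ray(c,px);r/=np.linalg.norm(r);M=np.eye(3)-np.outer(r,r);A+=M;b+=M@o
    return np.linalg.solve(A,b)
def snap(cam,f):
    im=read_camera(cam);cv2.imwrite("pics/"+f,im[:,:,::-1]);return im
E
python3 - <<'E'
from h import *
for c in("top","side"):
    snap(c,c+"0.png")
    for n in("sensor","rod_grip","pointer_tip","mark","socket","lever_hinge","lever_knob"):
        print(c,n,[(np.round(d["at"],1).tolist(),round(d["confidence"],2)) for d in tip_of(c,n)[:2]])
for n,z in dict(sensor=0,rod_grip=.06,pointer_tip=.023,mark=.02,socket=0,lever_hinge=.048).items():
    read=tip_of("top",n)if 0 else None
E
```

```text
top sensor [([249.5, 212.3], 0.79)]
top rod_grip [([239.8, 235.0], 0.73), ([228.2, 212.9], 0.73)]
top pointer_tip [([230.8, 211.3], 0.77)]
top mark [([227.1, 233.3], 0.57)]
top socket [([386.0, 198.3], 0.6)]
top lever_hinge [([389.8, 184.8], 0.59), ([386.3, 198.5], 0.42)]
top lever_knob [([228.3, 231.8], 0.59), ([392.7, 198.8], 0.53)]
side sensor []
side rod_grip [([336.9, 264.0], 0.8)]
side pointer_tip [([309.8, 281.2], 0.61)]
side mark [([325.5, 289.1], 0.55)]
side socket [([322.7, 175.4], 0.85)]
side lever_hinge [([310.3, 280.2], 0.64), ([311.4, 164.8], 0.63)]
side lever_knob [([327.0, 147.3], 0.43)]
```

View pics/top0.png

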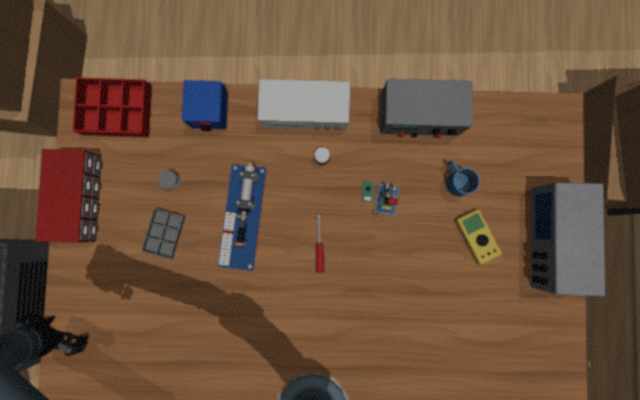

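View pics/side0.png

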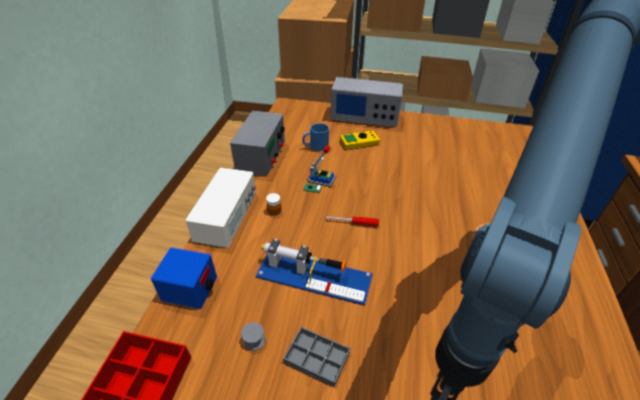

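The top view shows the sensor on the left: mouth near (246,208), grip near (241,238), red mark near (228,233). The socket is at (387,199), with the red knob near (393,200) and the lever open. The side view agrees: grip (340,265), mark (326,288), knob (327,149).

Run:
```python
from h import *
r=lambda v:np.round(v,4).tolist()
print("mark",r(tri([("top",(227.1,233.3)),("side",(325.5,289.1))])),r(atz("top",(227.1,233.3),.02)))
print("grip",r(tri([("top",(239.8,235)),("side",(336.9,264))])),r(atz("top",(239.8,235),.06)))
print("tip",r(tri([("top",(230.8,211.3)),("side",(309.8,281.2))])))
print("knob",r(tri([("top",(392.7,198.8)),("side",(327,147.3))])))
print("hinge",r(tri([("top",(389.8,184.8)),("side",(311.4,164.8))])))
print("socket",r(tri([("top",(386,198.3)),("side",(322.7,175.4))])))
for p in [(235,165),(266,170),(252,269),(219,265)]: print("plate",r(atz("top",p,.01)))
P=camera_params("wrist");T=np.array(P["camera_from_world"]);R=T[:3,:3]
print("wristcam pos",r(-R.T@T[:3,3]),"axes",r(R),"K",r(P["K"]),r(read_tcp_rot()),read_time_s())
```

```text
mark [0.5112, 0.269, 0.0102] [0.5068, 0.2664, 0.02]
grip [0.4993, 0.2207, 0.0621] [0.5032, 0.2215, 0.06]
tip [0.5669, 0.2581, 0.0165]
knob [0.6086, -0.2027, 0.142]
hinge [0.6597, -0.2063, 0.0576]
socket [0.6202, -0.2016, 0.0204]
plate [0.7121, 0.2533, 0.01]
plate [0.6995, 0.1596, 0.01]
plate [0.4034, 0.1904, 0.01]
plate [0.4126, 0.2884, 0.01]
wristcam pos [0.1935, 0.6261, 0.3744] axes [[0.4172, 0.9088, 0.0003], [0.8582, -0.394, 0.3289], [0.299, -0.137, -0.9444]] K [[354.2388, 0.0, 318.7795], [0.0, 354.2388, 196.2128], [0.0, 0.0, 1.0]] [0.2132, 0.977, 0.0, 0.0] 0.8
```

```bash
cat >> h.py <<'E'
from scipy.spatial.transform import Rotation as Ro
def q(psi,pitch=0): return (Ro.from_euler('z',psi)*Ro.from_euler('y',pitch)*Ro.from_quat([0,1,0,0])).as_quat().tolist()
r4=lambda v:np.round(v,4).tolist()
def look(names,f,zs):
    P=camera_params("wrist");snap("wrist",f)
    for n in names:
        print(n,[(np.round(d["at"],1).tolist(),round(d["confidence"],2),r4(atz("wrist",d["at"],zs[n],P)[:2])) for d in tip_of("wrist",n)[:2]])
ZS=dict(sensor=0,rod_grip=.06,pointer_tip=.023,mark=.02,socket=0,lever_hinge=.048,lever_knob=.142)
E
python3 - <<'E'
from h import *
move_ptp([.49,.24,.27],q(-.11)); look(["sensor","rod_grip","pointer_tip","mark"],"w_s.png",ZS)
move_ptp([.54,-.2,.29],q(0)); look(["socket","lever_hinge","lever_knob"],"w_l.png",ZS)
print(read_time_s(),r4(read_eef_pos()))
E
```

```text
sensor [([344.0, 214.6], 0.75, [0.5678, 0.2636]), ([304.3, 219.7], 0.68, [0.5693, 0.2154])]
rod_grip [([296.5, 182.7], 0.61, [0.5042, 0.2179]), ([514.1, 141.8], 0.44, [0.4866, 0.4267])]
pointer_tip [([343.3, 215.4], 0.87, [0.5592, 0.262])]
mark [([346.2, 171.4], 0.73, [0.5092, 0.2696])]
socket [([316.1, 211.4], 0.73, [0.6199, -0.2011])]
lever_hinge [([309.1, 255.3], 0.67, [0.6556, -0.2089])]
lever_knob [([314.5, 255.9], 0.88, [0.6048, -0.2016])]
4.4083 [0.5405, -0.1985, 0.2898]
```

View pics/w_s.png

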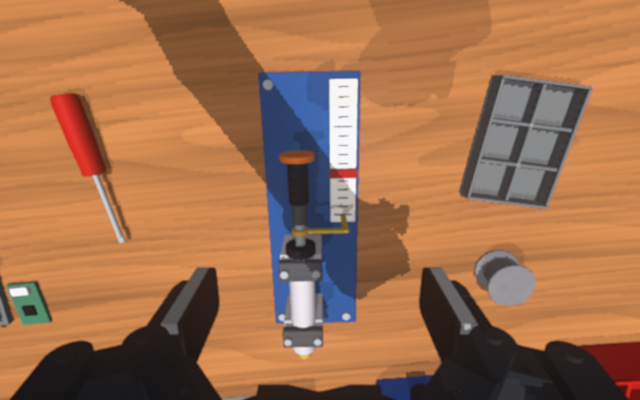

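View pics/w_l.png

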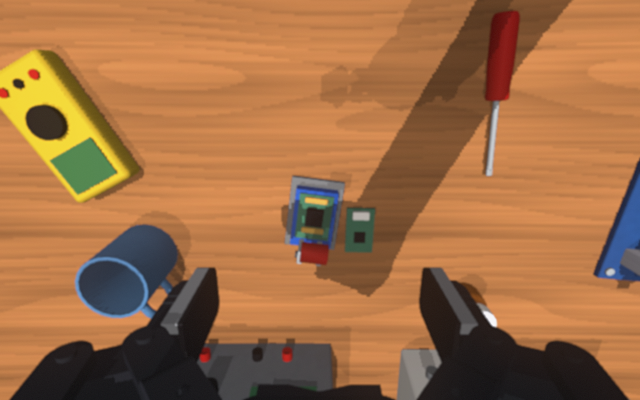

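The wrist views are clear. The pointer tip is at (343,215), the mark at (346,171) and the grip at (297,183). On the socket side the knob is at (314,256), with the lever leaning open. Next I'll pinch the knob and follow its arc down.

Run:
```python
from h import *
psi=-.11;u=np.array([np.cos(psi),np.sin(psi),0]);Q=q(psi)
K=np.array([.608,-.2015,.136]);th=np.arcsin((K[2]-.048)/.1);H=K+.1*np.cos(th)*u;H[2]=.048
print("hinge",H,th)
move_gripper(.06,25)
move_ptp((K+[0,0,.06]).tolist(),Q); movel((K+[0,0,-.002]).tolist(),speed=.12)
move_gripper(0,25); print("gap",read_finger_gap(),read_grasp_force(),r4(read_ft_force()))
for a in np.linspace(th,-.03,8)[1:]:
    p=H-.1*np.cos(a)*u;p[2]=.048+.1*np.sin(a)-.002
    movel(p.tolist(),speed=.08); print(round(a,2),r4(read_eef_pos()),r4(read_ft_force()),round(read_finger_gap(),4))
im=snap("side","s1.png"); cv2.imwrite("pics/s1c.png",cv2.resize(im[110:230,240:420,::-1],None,fx=4,fy=4))
print(read_time_s())
```

```text
hinge [ 0.6552103  -0.20671418  0.048     ] 1.075862200454001
gap 0.02343846344059548 26.74782156944275 [-0.9317, -1.121, 3.9378]
0.92 [0.5952, -0.2007, 0.1259] [-0.5135, -1.4136, 3.5757] 0.0233
0.76 [0.5832, -0.1991, 0.1145] [0.5493, -1.6815, -1.1002] 0.0236
0.6 [0.5737, -0.1979, 0.1023] [3.0798, -3.4294, -2.3592] 0.0238
0.44 [0.5659, -0.1969, 0.0888] [4.2517, -3.2256, -2.861] 0.0235
0.29 [0.5602, -0.1962, 0.0739] [4.4003, -2.9624, -1.0591] 0.0235
0.13 [0.5567, -0.1957, 0.0584] [4.1379, -2.3439, -0.7972] 0.0239
-0.03 [0.556, -0.1957, 0.0446] [-0.806, 0.2658, 11.9151] 0.0235
8.8917
```

View pics/s1c.png

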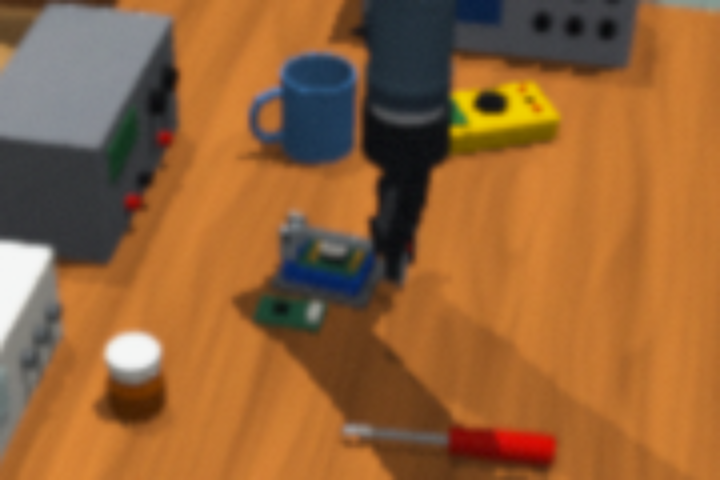

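The lever has reached its stop: 12 N of upward reaction with the knob at z=0.045. In the crop it lies level at about (390,240). I'll release, look at the lever, then re-measure the sensor from nearer and grasp the grip.

Run:
```python
from h import *
move_gripper(.06)
p=np.array(read_eef_pos());movel((p+[0,0,.16]).tolist(),speed=.25)
im=snap("wrist","w2.png")
ps=-.095;u=np.array([np.cos(ps),np.sin(ps)])
move_ptp([.475,.24,.22],q(ps)); look(["rod_grip","pointer_tip","mark"],"w3.png",ZS)
move_ptp([.455,.24,.19],q(ps)); look(["rod_grip","pointer_tip","mark"],"w4.png",ZS)
cv2.imwrite("pics/c.png",np.vstack([cv2.resize(im[100:380,150:490,::-1],(510,280)),cv2.imread("pics/w4.png")[60:340,65:575]]))
print(read_time_s())
```

```text
rod_grip [([298.0, 214.6], 0.93, [0.5047, 0.2171])]
pointer_tip [([352.1, 247.9], 0.61, [0.5609, 0.2634])]
mark [([353.4, 199.2], 0.56, [0.5099, 0.2684]), ([0.0, 331.6], 0.44, [0.6247, -0.125])]
rod_grip [([300.5, 255.7], 0.7, [0.5042, 0.2186])]
pointer_tip [([356.1, 284.2], 0.73, [0.5589, 0.2634])]
mark [([359.0, 233.9], 0.89, [0.5086, 0.2694])]
12.4583
```

View pics/c.png

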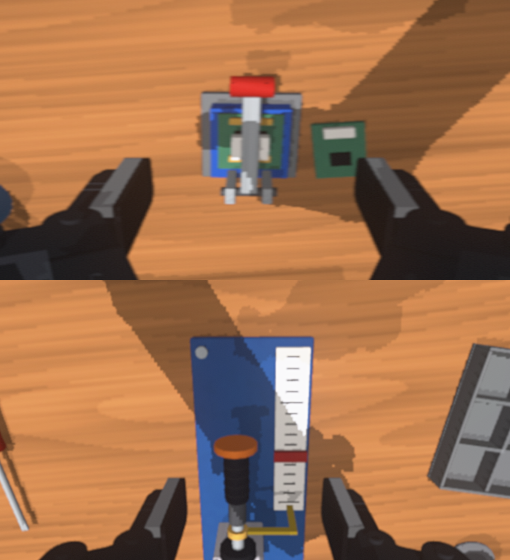

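The lever is shut: the knob is at the front at (252,86) in the top crop and the arm lies over the board. In the lower crop the mark is at about (291,456) and the pointer tip at (289,508), so the pull is about 51 mm. Next I'll grasp and pull.

Run:
```python
from h import *
ps=-.095;u=np.array([np.cos(ps),np.sin(ps),0]);Q=q(ps)
G=np.array([.5035,.2185,.060])-.003*u
move_gripper(.055,60)
move_ptp((G+[0,0,.08]).tolist(),Q); movel(G.tolist(),speed=.12)
move_gripper(0,60); p0=np.array(read_eef_pos()); print("gap",read_finger_gap(),read_grasp_force(),r4(p0),r4(read_ft_force()))
for d in(.025,.051):
    movel((G-d*u).tolist(),speed=.05); p=np.array(read_eef_pos());print(d,r4((p0-p)@u),r4(read_ft_force()),read_finger_gap())
look(["rod_grip","pointer_tip","mark"],"w5.png",ZS)
s=snap("side","s5.png")
for n in("pointer_tip","mark"):print(n,tip_of("side",n)[:2])
w=cv2.imread("pics/w5.png")
cv2.imwrite("pics/c5.png",np.vstack([cv2.resize(w,(480,300)),cv2.resize(s[250:310,290:386,::-1],(480,300),interpolation=cv2.INTER_CUBIC)]))
print(read_time_s())
```

```text
gap 0.018384514595680482 58.417351841926575 [0.5012, 0.2196, 0.061] [-1.5531, 0.5637, 4.7811]
0.025 0.0245 [6.0392, 1.9644, 5.5378] 0.01829895440183503
0.051 0.0492 [6.4834, 0.942, 3.2533] 0.01818261908130321
rod_grip [([319.6, 298.8], 0.59, [0.4559, 0.2238])]
pointer_tip []
mark []
pointer_tip [{'at': [328.2, 283.0], 'confidence': 0.52}]
mark [{'at': [326.4, 286.7], 'confidence': 0.45}]
15.975
```

View pics/c5.png

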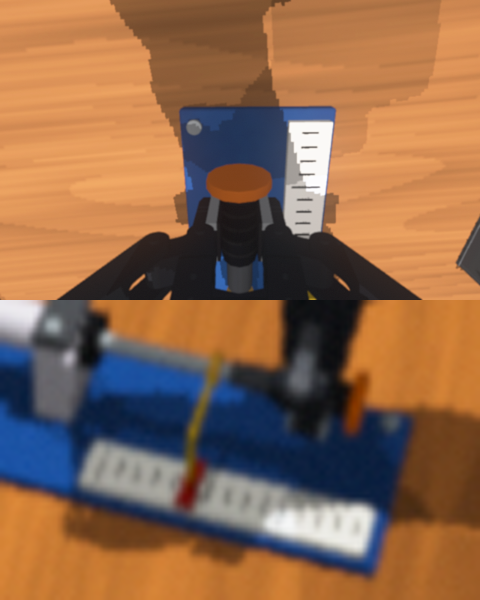

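Run:
```python
from h import *
s=cv2.imread("pics/s5.png").astype(int);B,G,R=s[...,0],s[...,1],s[...,2]
u=np.array([np.cos(-.095),np.sin(-.095),0]);v=np.array([-u[1],u[0],0])
for y in range(276,295): print(y,[tuple(s[y,x,::-1]) for x in range(324,334)] if y in(280,282,284,286,288) else "",end="\n" if y%2==0 else "")
win=np.zeros(R.shape,bool);win[276:296,318:340]=1
red=win&(R>90)&(G<.5*R)&(B<.5*R);c=np.argwhere(red)
w=(R-G)[red];m=(c*w[:,None]).sum(0)/w.sum();print("red",len(c),m[::-1],c.min(0),c.max(0))
M=atz("side",m[::-1],.021);print("mark",r4(M),"along",M@u,"lat",M@v)
yl=win&(R-B>60)&(G>.6*R)
for y in range(276,290):
    x=np.where(yl[y])[0]
    if len(x):
        T=atz("side",(x.mean(),y),.023);print(y,x,"along",r4(T@u),"lat",r4(T@v))
T=atz("side",(328.2,283.0),.023);print("net tip",T@u,T@v);T=atz("side",(326.4,286.7),.021);print("net mark",T@u,T@v)
```

```text
276 
277 278 
279 280 [(np.int64(33), np.int64(55), np.int64(93)), (np.int64(25), np.int64(49), np.int64(88)), (np.int64(39), np.int64(52), np.int64(76)), (np.int64(76), np.int64(69), np.int64(41)), (np.int64(83), np.int64(69), np.int64(31)), (np.int64(50), np.int64(50), np.int64(68)), (np.int64(20), np.int64(40), np.int64(81)), (np.int64(17), np.int64(40), np.int64(82)), (np.int64(15), np.int64(42), np.int64(84)), (np.int64(16), np.int64(41), np.int64(81))]
281 282 [(np.int64(133), np.int64(137), np.int64(139)), (np.int64(121), np.int64(127), np.int64(133)), (np.int64(114), np.int64(117), np.int64(115)), (np.int64(108), np.int64(96), np.int64(59)), (np.int64(98), np.int64(70), np.int64(17)), (np.int64(88), np.int64(37), np.int64(31)), (np.int64(73), np.int64(31), np.int64(49)), (np.int64(49), np.int64(41), np.int64(66)), (np.int64(28), np.int64(46), np.int64(81)), (np.int64(18), np.int64(42), np.int64(77))]
283 284 [(np.int64(161), np.int64(161), np.int64(152)), (np.int64(152), np.int64(149), np.int64(142)), (np.int64(147), np.int64(132), np.int64(120)), (np.int64(122), np.int64(89)
[... 1009 characters left out ...]
64(70), np.int64(67)), (np.int64(121), np.int64(113), np.int64(107)), (np.int64(113), np.int64(113), np.int64(107)), (np.int64(142), np.int64(141), np.int64(134)), (np.int64(163), np.int64(163), np.int64(155))]
289 290 
291 292 
293 294 
red 18 [327.68848384 287.05799503] [283 326] [291 330]
mark [0.5101, 0.2694, 0.021] along 0.4822321693453657 lat 0.31661862331800983
276 [328] along 0.4912 lat 0.2829
277 [328] along 0.4902 lat 0.2861
281 [328] along 0.4866 lat 0.2989
282 [328] along 0.4856 lat 0.302
283 [328] along 0.4847 lat 0.3052
284 [327] along 0.4864 lat 0.3091
285 [327] along 0.4855 lat 0.3122
net tip 0.4842221927344944 0.3049953802916743
net mark 0.4858268835971488 0.3165438138491981
```

Both the side view (about 2–3 mm) and the wrist measurements (about 1.6 mm) say the pointer is slightly short. I'll pull 2 mm more and check again.

Run:
```python
from h import *
ps=-.095;u=np.array([np.cos(ps),np.sin(ps),0])
G=np.array([.5035,.2185,.060])-.003*u
movel((G-.0532*u).tolist(),speed=.03); pause(.3)
p=np.array(read_eef_pos());print((np.array([.5012,.2196,.061])-p)@u,r4(read_ft_force()),read_grasp_force())
s=np.mean([read_camera("side").astype(float) for _ in range(3)],0).astype(np.uint8)
cv2.imwrite("pics/c6.png",cv2.resize(s[265:300,305:355,::-1],None,fx=14,fy=14,interpolation=cv2.INTER_CUBIC))
for n in("pointer_tip","mark"):print(n,tip_of("side",n)[:1],tip_of("top",n)[:1])
p2=np.array(read_eef_pos());print(r4(p2-p),read_time_s())
```

```text
0.05112869123591769 [7.9526, 1.5414, 2.5902] 58.95519733428955
pointer_tip [{'at': [327.1, 283.0], 'confidence': 0.8}] [{'at': [230.8, 211.3], 'confidence': 0.77}]
mark [{'at': [253.9, 339.7], 'confidence': 0.69}] [{'at': [227.1, 233.3], 'confidence': 0.57}]
[0.0, -0.0, -0.0] 16.875
```

View pics/c6.png

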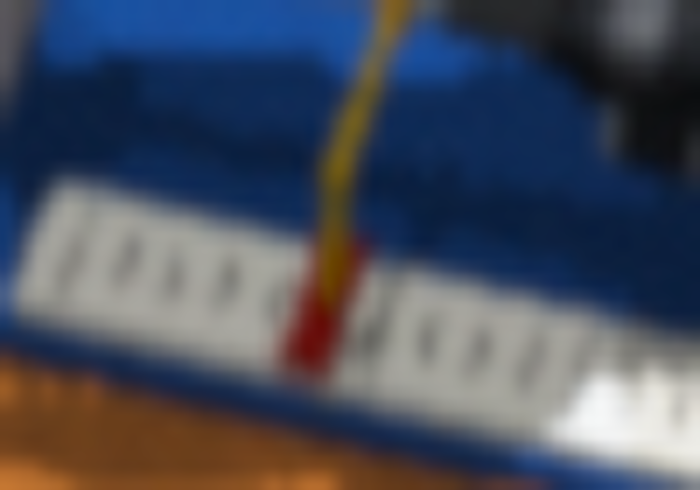

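The tip is at (330,295) in the crop. The mark spans about 303–352 on that row, so the pointer is centred to within about 1 mm.

```bash
python3 -c "
from bench import *
pause(.5);print(read_eef_pos(),read_grasp_force());print(sign_off())"
```

```text
[0.45028287 0.22419381 0.06096408] 58.95437836647034
the job is handed in; nothing more can be done
None
```

The job is handed in: the lever is fully shut, and the gripper is holding the rod still with the pointer within about 1 mm of the red mark's middle by the side camera; I don't have the judge's result.

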